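# Unlock the dice tin with its two pip dials

### The arm

A 7-joint arm with a two-finger parallel gripper is mounted at the origin on the work surface. World frame = base frame: x ahead of the robot, y to its left, z up, the work surface at z = 0. Lengths are in m, angles in degrees, forces in N, time in s.
With the tool pointing down it reaches from about 0.35 to 0.9 m from the base axis. Payload 8.1 kg.
Tool frame: the origin (TCP) lies between the finger pads; the fingertips stand 11 mm ahead of it and the grasp point (between the pads) lies 8 mm behind it (arm.tips_ahead is the distance from the TCP to the fingertips, in m); z points along the fingers, y is the direction in which the jaws open and shut (so a half turn about z gives the same grasp; the last joint's range is limited). The gripper opens to 92 mm and grips with 3 to 60 N. Pads are 19 mm wide; open, the fingers measure 130 mm over their backs; the gripper's body (75 mm by 190 mm) begins 47 mm behind the grasp point.
Start: joints at [-73.659, 24.895, 1.432, 90.138, -0.665, 64.973, -4.303], TCP at [0.236, 0.579, 0.238] pointing down, gripper open.
Joint ranges: [-149.89, 149.89], [-25.12, 119.58], [-72.63, 75.52], [4.76, 147.25], [-75.54, 255.54], [6.69, 114.76], [-157.13, 157.13]. Speed limits (degrees/s): [127.2, 127.2, 172.46, 172.46, 180, 180, 180].

### API

Orientations are given as [roll, pitch, yaw] about the fixed x, y, z axes, in that order (R = Rz(yaw) Ry(pitch) Rx(roll)).
In Python, from workcell import arm gives the robot as it stands.
- The arm moves only by the shell command python3 -m jog 'ROWS'. ROWS is JSON, a list of rows, each an object of numbers: "jaw": the opening, from 0 (shut) to 1 (fully open); "x", "y", "z": the shift along the tool's x, y, z in m; "twist": the turn about the tool's z in rad. In form: [{"jaw": .., "x": .., "y": .., "z": .., "twist": ..}, ...]. A call has 1 to 20 rows; each row is the pose to reach, as a shift and turn from the pose commanded when the call began, along the tool's axes at that moment; what a row does not reach only later rows make up. A row lasts 1/12 s, in which the tool goes at most 41.7 mm and 7.16 degrees, less where a joint would pass 70% of its speed; a pose out of reach is approached as far as the arm can. A call with a gripper value outside its range is refused whole. The fingers move at their own pace and stop on an object; the grip force is fixed at half the most. Time passes only in rows, so rows that repeat a pose let the fingers close. It gives the time, the measured TCP pose, the force and the opening at its end, in the units of the state.
- arm.get_state(): the state, without advancing time (a new reading comes with each control period).
- arm.capture(name): name is "scene" or "top" or "wrist"; returns a dict with "color" (480x640x3 uint8, red, green, blue), "range_z" (480x640 float32, m along the optical axis (not along the pixel's ray), 0 where there is no reading), "fov_y" (degrees; the focal length in pixels is half the picture's height over the tangent of half this angle, whatever the lens; pixels are square), "cx", "cy" (the principal point, pixels), "dist_coeffs" ([k1, k2, p1, p2, k3] as OpenCV has them; the pictures are not rectified), "R" (3x3) and "t" (3): a world point X has camera coordinates R X + t. Camera axes: x right, y down, z forward; pixel columns grow to the right and rows downward; lengths in m; the calibration is good to about 2 mm. A picture is of the moment at which its call begins.
- arm.finish_job(): hands the job in, once; it reports no verdict.
Trained networks look in a picture, given as the dict that the camera call returned (one of the last four; its "shot" number tells which), for a name from the list of things; names that differ only in an ending like _2 or _b are one class to them, and where a whole thing is asked for, a point or a joint stands for the part that bears it (a point fixed in the world has none). Each returns a list of dicts, best first, with "conf" (0 to 1); they miss things now and then, are a little off and sometimes report something else, mostly with a low value. They report only what shows in the picture. A call takes as long as a camera call. They do not tell look-alikes from the thing itself.
- arm.search_frame(picture, thing): "position" ([column, row] in pixels, amid what is visible of it).
The state is a dict: "t": time; "q": joint angles; "joint_velocities": joint speeds; "effort": joint torques, N m; "tcp_pos": TCP position; "tool_rot": TCP orientation; "force": force on the tool from outside, world axes, zero at the start; "wrist_torque": the same for the moment, N m; "grip_width": finger opening in m.
Only numpy, scipy, OpenCV 4.12 (cv2) and the standard library are available. Lean on these libraries where they do the work, as an engineer would, in place of code of your own. Each camera call takes 0.05 s, during which the arm holds its last target.

### The job

Unlock the steel dice tin by its code, three-two: turn the left dial to its three-pip mark and the right dial to its two-pip mark. The marks are only roughly true, so feel for each gate close by: turn slowly through the mark until the spring pawl drops in and holds the dial, and do not force the dial or the bolt against a pawl. Then slide the blue bolt fully open, away from the robot, let go, and leave the queen, timer and tray where they are.

Things in the scene. Friction and masses are not known exactly. Their poses are not given: they have to be found in the camera images.
- tin: steel dice tin, 154 (x) by 254 (y) by 55 mm high, fixed. Origin: centre of its underside; x away from the robot (turned up to 0.35 rad), y to the left. On its flat top: left dial (centre x 0, y +70), right dial (x 0, y -70), two orange pawls between them, a blue bolt on the middle line.
- dial_left (a joint): turn of the left dial (rad): black disc, 76 mm across, face 13 mm above the tin's top, six sectors with 1 to 6 white pips. 0 = one pip at the pawl's nose (dial's side towards the tin's middle); grows clockwise seen from above, PI/3 a pip, so three pips = 2.094. Starts 0.5 to 1.2 below that. Friction about 0.1 N m; stays where it is left.
- dial_right (a joint): the same for the right dial: 0 = one pip at its pawl's nose, grows clockwise seen from above, two pips = 1.047. Starts 0.5 to 1.2 rad above that.
- dial_left_grip (a point): point on the left dial's axis in its aluminium grip bar, 36 mm above the tin's top (91 mm above the shelf), the height to grip. Bar 44 mm long, 12 mm thick, on the disc, its top 45 mm above the tin's top. Turns with the dial: x along the bar, y across it, z up.
- dial_right_grip (a point): the same point and axes for the right dial's grip bar.
- pawl_left: orange spring pawl of the left dial, 10 by 21 by 7 mm. Origin at its nose, tin y = +32 mm on the dial's rim. The gate, a notch hidden under the disc, lies within 0.3 rad either side of the mark; there the pawl (3 N spring) tugs the dial in, springs in 5 mm to y = +37 and stops the dial both ways (0.04 rad play). Delicate: at most 22 N on it from dial (about 0.7 N m) or bolt.
- pawl_right: the same for the right dial, mirrored: nose at tin y = -32 mm on the rim, -37 mm once it has sprung into the gate.
- bolt (a joint): travel of the blue bolt (m), 0 = locked, as it starts, grows as it slides along the tin's +x, 0.032 = its stop, fully open. It meets the pawls after 2 mm unless both have dropped in. Friction about 2 N; it stays where it is left.
- bolt_grip (a point): point in the middle of the bolt's upright grip, 36 mm above the tin's top (91 mm above the shelf); the grip is 14 mm square and its top is 44 mm above the tin's top. It starts on the middle line 35 mm nearer to the robot than the tin's centre. Axes as the tin's.
- queen_mid (a point): walnut chess queen, 92 mm tall, 36 mm across its foot, standing loose beside the tin. Point half-way up its axis.
- timer_mid (a point): yellow plastic timer with a winding dial, 68 mm across, 48 mm tall, loose beside the tin. Point half-way up its axis.
- tray_mid (a point): empty frosted acrylic tray, 100 by 160 by 25 mm, loose beyond the tin. Point at its centre, half-way up.
Things that resemble listed ones, but are neither listed nor needed, are in the scene too. Of the things that look like the part that bears queen_mid, take the one that is farthest from the robot's base at the start.

How it is judged:
By the outcome, as a careful person would: the job done as asked, in the order asked, and still so for the second after the job is handed in, with the robot touching nothing.
It also fails if it takes over 72 s, if anything falls off the work surface, if the arm or the gripper's body presses on something with over 40 N, if the wrist force passes 120 N, or if a joint passes its speed limit or range.

## Working session

There is one attempt and no reset: what is moved stays moved. The work goes in short steps, Python scripts to look and compute and a shell command to move; the robot and the scene stay as the last step left them, time stands still between calls to the robot, and variables do not carry over. Pictures are saved under pics/ and viewed, and the job is handed in when it is done.

```bash
mkdir -p pics; ls; cat > h.py <<'E'
import numpy as np,cv2
from workcell import arm
def K(p):
    f=240/np.tan(np.radians(p["fov_y"])/2); return np.array([[f,0,p["cx"]],[0,f,p["cy"]],[0,0,1.]])
def ray(p,uv):
    n=cv2.undistortPoints(np.array([[uv]],float),K(p),np.array(p["dist_coeffs"],float))[0,0]
    R=np.array(p["R"]);t=np.array(p["t"])
    return -R.T@t, R.T@np.array([n[0],n[1],1.])
def atz(p,uv,z):
    o,d=ray(p,uv); return o+d*(z-o[2])/d[2]
def pix(p,X):
    R=np.array(p["R"]);t=np.array(p["t"])
    return cv2.projectPoints(np.array(X,float).reshape(-1,1,3),cv2.Rodrigues(R)[0],t,K(p),np.array(p["dist_coeffs"],float))[0][:,0]
def save(p,n): cv2.imwrite("pics/"+n,p["color"][:,:,::-1])
E
python3 - <<'E'
from h import *
s=arm.get_state(); print(s)
for c in ("top","scene"):
    p=arm.capture(c); save(p,c+"0.png"); print(c,p["fov_y"],-np.array(p["R"]).T@p["t"])
    for n in ["tin","dial_left","dial_right","pawl_left","pawl_right","bolt","dial_left_grip","bolt_grip","queen_mid","timer_mid","tray_mid"]:
        print(n,[(np.round(d["position"]).tolist(),round(d["conf"],2)) for d in arm.search_frame(p,n)][:4])
E
```

```text
pics
{'t': 0.0, 'q': array([-73.6582424 ,  24.93505335,   1.43109134,  90.19121063,
        -0.66481664,  64.97266992,  -4.30336902]), 'joint_velocities': array([-0.01295699,  0.005815  , -0.00696782, -0.06484274, -0.02755531,
       -0.02880401,  0.01850588]), 'effort': array([ 7.37540031e-04, -6.67849302e+01,  9.85478573e-01, -3.14454246e+01,
       -6.05546334e-02,  4.30577353e-02,  1.70565631e-04]), 'tcp_pos': array([0.23621689, 0.57809075, 0.23694593]), 'tool_rot': array([-1.79909743e+02,  8.13228480e-03,  1.57774923e+02]), 'force': array([-0.39565985, -0.45718168,  1.04858709]), 'wrist_torque': array([ 0.01593876,  0.01759594, -0.00826629]), 'grip_width': 0.09199868285686802}
top 51.61635324610617 [0.49660049 0.03883018 1.01707742]
tin [([340.0, 253.0], 0.67)]
dial_left [([308.0, 256.0], 0.89)]
dial_right [([375.0, 250.0], 0.69)]
pawl_left []
pawl_right [([351.0, 248.0], 0.45)]
bolt [([344.0, 270.0], 0.96), ([444.0, 218.0], 0.75)]
dial_left_grip [([302.0, 256.0], 0.8)]
bolt_grip [([342.0, 269.0], 0.78)]
queen_mid [([234.0, 248.0], 0.88), ([222.0, 298.0], 0.86)]
timer_mid [([442.0, 223.0], 0.79), ([302.0, 257.0], 0.21)]
tray_mid [([342.0, 173.0], 0.98)]
scene 49.90284347702833 [1.29610002 0.38773842 0.63337762]
tin [([335.0, 246.0], 0.71)]
dial_left [([368.0, 239.0], 0.89), ([340.0, 220.0], 0.58)]
dial_right [([300.0, 221.0], 0.56), ([321.0, 228.0], 0.32)]
pawl_left []
pawl_right []
bolt [([343.0, 218.0], 0.8), ([301.0, 224.0], 0.67), ([367.0, 240.0], 0.49)]
dial_left_grip [([367.0, 239.0], 0.55), ([340.0, 220.0], 0.3)]
bolt_grip [([340.0, 222.0], 0.76), ([301.0, 227.0], 0.66), ([235.0, 240.0], 0.54)]
queen_mid [([441.0, 228.0], 0.69), ([437.0, 280.0], 0.65), ([464.0, 254.0], 0.57)]
timer_mid [([234.0, 240.0], 0.97)]
tray_mid [([288.0, 298.0], 0.56)]
```

View pics/top0.png

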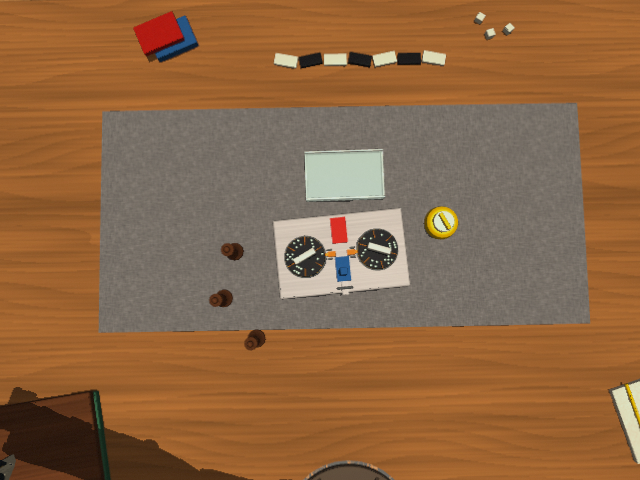

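View pics/scene0.png

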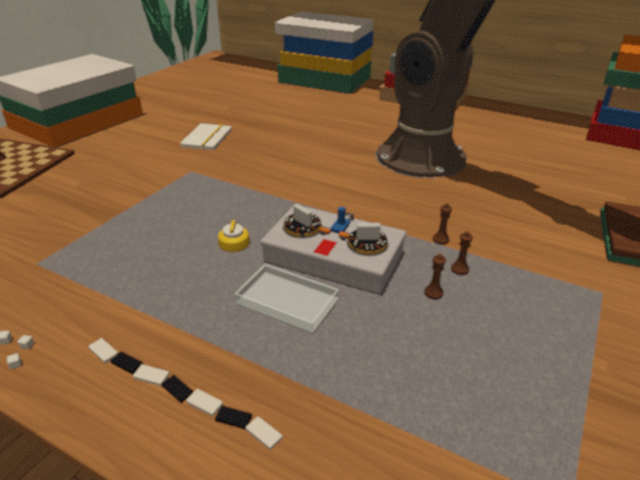

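```bash
python3 - <<'E'
import cv2
a=cv2.imread("pics/top0.png")[200:310,260:420]
cv2.imwrite("pics/top0z.png",cv2.resize(a,None,fx=5,fy=5,interpolation=cv2.INTER_CUBIC))
E
```

```text
(no output)
```

View pics/top0z.png

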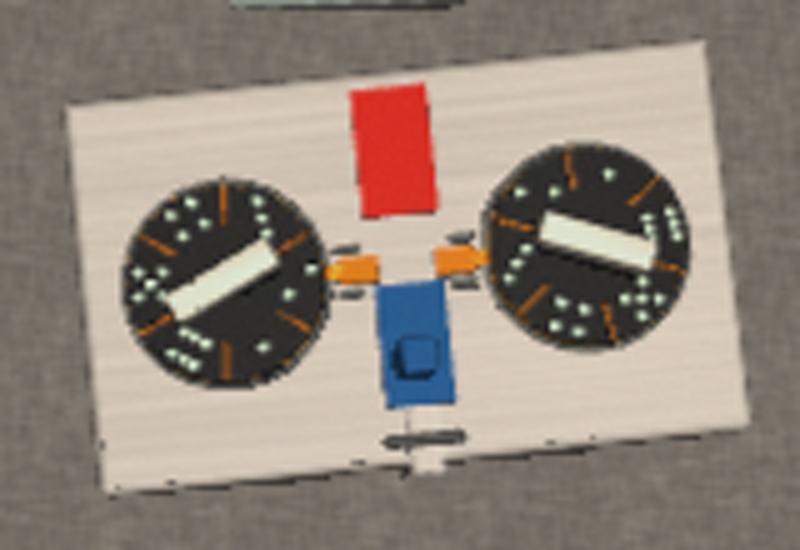

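The top picture shows the tin at about (341,253). The left dial is at (305,257) with the 3-pip sector at its upper right. The right dial is at (377,249) with the 2-pip sector at its upper left, and the bolt grip is at (343,271). The code marks are each about 55° from their noses: the left dial turns clockwise, the right counter-clockwise. Next I'll work out the metric positions.

```bash
python3 - <<'E'
from h import *
p=arm.capture("top")
img=p["color"]
z=lambda a,b:(260+a/5-.4,200+b/5-.4)
for n,c,h in [("corners",[(68,105),(705,42),(748,427),(105,488)],.055),("discL",[(225,283)],.068),("discR",[(587,247)],.068),("barL",[(168,305),(275,250)],.1),("barR",[(540,225),(655,257)],.1),("boltgrip",[(418,355)],.099),("pipsL",[(258,200),(260,218),(266,234)],.068),("pipsR",[(519,191),(553,191)],.068)]:
    P=np.array([atz(p,z(*q),h) for q in c]); print(n,P[:,:2].round(4).tolist(),P.mean(0)[:2].round(4))
hsv=cv2.cvtColor(img,cv2.COLOR_RGB2HSV)
X=None
# point cloud of tops with range
v,u=np.mgrid[200:310,260:420]
rz=p["range_z"][200:310,260:420]
n=cv2.undistortPoints(np.stack([u,v],-1).reshape(-1,1,2).astype(float),K(p),np.array(p["dist_coeffs"],float))[:,0]
C=np.c_[n,np.ones(len(n))]*rz.reshape(-1,1)
W=(C-np.array(p["t"]))@np.array(p["R"])
np.save("W.npy",W)
for lo,hi,nm in [(.05,.06,"top"),(.093,.108,"bars")]:
    m=((W[:,2]>lo)&(W[:,2]<hi)).reshape(110,160).astype(np.uint8)
    k,l,st,ce=cv2.connectedComponentsWithStats(m)
    for i in range(1,k):
        if st[i,4]<8: continue
        q=W[(l==i).ravel()]; r=cv2.minAreaRect((q[:,:2]*1000).astype(np.float32)); print(nm,st[i,4],q.mean(0).round(4),[np.round(x,1) for x in r], np.median(q[:,2]))
E
```

```text
corners [[0.6065, 0.1369], [0.6269, -0.1123], [0.4768, -0.1245], [0.4579, 0.124]] [0.542 0.006]
discL [[0.5355, 0.0761]] [0.5355 0.0761]
discR [[0.5468, -0.0627]] [ 0.5468 -0.0627]
barL [[0.5264, 0.0961], [0.5461, 0.0562]] [0.5363 0.0761]
barR [[0.5536, -0.0421], [0.541, -0.0843]] [ 0.5473 -0.0632]
boltgrip [[0.5064, 0.0041]] [0.5064 0.0041]
pipsL [[0.5671, 0.063], [0.5602, 0.0624], [0.554, 0.0602]] [0.5604 0.0618]
pipsR [[0.5688, -0.0371], [0.5686, -0.0502]] [ 0.5687 -0.0437]
top 7156 [0.5428 0.0074 0.0556] [array([541.7,   6.7]), array([154.1, 254.4]), np.float64(4.9)] 0.05566322302164558
bars 158 [ 0.5474 -0.0624  0.1003] [array([547.5, -62.9]), array([43.8, 12.1]), np.float64(73.4)] 0.10032498382275998
bars 156 [0.5355 0.0763 0.1004] [array([535.6,  76.4]), array([12.1, 43.4]), np.float64(29.3)] 0.10042103606469091
bars 58 [0.5066 0.0037 0.0996] [array([506.6,   3.5]), array([13.1, 12.9]), np.float64(89.0)] 0.09957899997601338
```

```bash
cat >> h.py <<'E'
from scipy.spatial.transform import Rotation as Ro
def delta(X,yaw,cmd=None):
    s=arm.get_state(); R=Ro.from_euler("xyz",s["tool_rot"],degrees=True).as_matrix()
    d=R.T@(np.array(X)-s["tcp_pos"]); tw=np.radians((s["tool_rot"][2]-yaw+180)%360-180)
    print("delta",d.round(4),"twist",round(tw,3),"t",s["t"],s["tcp_pos"].round(4),s["tool_rot"].round(2))
def st():
    s=arm.get_state(); print(round(s["t"],2),s["tcp_pos"].round(4),s["tool_rot"].round(2),"F",s["force"].round(1),"T",s["wrist_torque"].round(3),"w",round(s["grip_width"],4),"q",s["q"].round(0))
E
python3 -c "
from h import *
delta([.5356,.0763,.15],118)"
```

```text
delta [-0.467  -0.3518  0.0877] twist 0.694 t 1.25 [0.2364 0.5786 0.2377] [-180.      0.    157.78]
```

```bash
python3 -m jog '[{"jaw":0.5,"x":-0.467,"y":-0.352,"z":0.04,"twist":0.694},{"jaw":0.5,"x":-0.467,"y":-0.352,"z":0.04,"twist":0.694},{"jaw":0.5,"x":-0.467,"y":-0.352,"z":0.04,"twist":0.694},{"jaw":0.5,"x":-0.467,"y":-0.352,"z":0.04,"twist":0.694},{"jaw":0.5,"x":-0.467,"y":-0.352,"z":0.04,"twist":0.694},{"jaw":0.5,"x":-0.467,"y":-0.352,"z":0.04,"twist":0.694},{"jaw":0.5,"x":-0.467,"y":-0.352,"z":0.04,"twist":0.694},{"jaw":0.5,"x":-0.467,"y":-0.352,"z":0.04,"twist":0.694},{"jaw":0.5,"x":-0.467,"y":-0.352,"z":0.04,"twist":0.694},{"jaw":0.5,"x":-0.467,"y":-0.352,"z":0.04,"twist":0.694},{"jaw":0.5,"x":-0.467,"y":-0.352,"z":0.04,"twist":0.694},{"jaw":0.5,"x":-0.467,"y":-0.352,"z":0.04,"twist":0.694},{"jaw":0.5,"x":-0.467,"y":-0.352,"z":0.04,"twist":0.694},{"jaw":0.5,"x":-0.467,"y":-0.352,"z":0.04,"twist":0.694},{"jaw":0.5,"x":-0.467,"y":-0.352,"z":0.07,"twist":0.694},{"jaw":0.5,"x":-0.467,"y":-0.352,"z":0.0877,"twist":0.694},{"jaw":0.5,"x":-0.467,"y":-0.352,"z":0.0877,"twist":0.694},{"jaw":0.5,"x":-0.467,"y":-0.352,"z":0.0877,"twist":0.694}]'
python3 - <<'E'
from h import *
st();delta([.5356,.0763,.085],118)
p=arm.capture("wrist");save(p,"w1.png")
for n in ("dial_left_grip","pawl_left","bolt_grip"): print(n,[(np.round(d["position"]).tolist(),round(d["conf"],2)) for d in arm.search_frame(p,n)][:2])
print(pix(p,[[.5356,.0763,.1],[.5066,.0036,.099]]))
E
```

```text
t: 2.75
tcp_pos: [0.5349, 0.0762, 0.1497]
tool_rot: [-179.9, -0.0, 118.0]
force: [1.1, -0.3, 0.4]
grip_width: 0.0458
2.75 [0.5349 0.0762 0.1497] [-1.7989e+02 -3.0000e-02  1.1802e+02] F [ 1.1 -0.3  0.4] T [-0.018  0.052 -0.002] w 0.0458 q [-29.  23.  20. 109. -10.  50.  25.]
delta [-0.0002  0.0008  0.0646] twist 0.0 t 2.75 [0.5349 0.0762 0.1497] [-1.7989e+02 -3.0000e-02  1.1802e+02]
dial_left_grip [([310.0, 247.0], 0.62)]
pawl_left [([280.0, 315.0], 0.7)]
bolt_grip [([186.0, 297.0], 0.75)]
[[311.63471137 273.27216026]
 [208.09166249 353.20158648]]
```

View pics/w1.png

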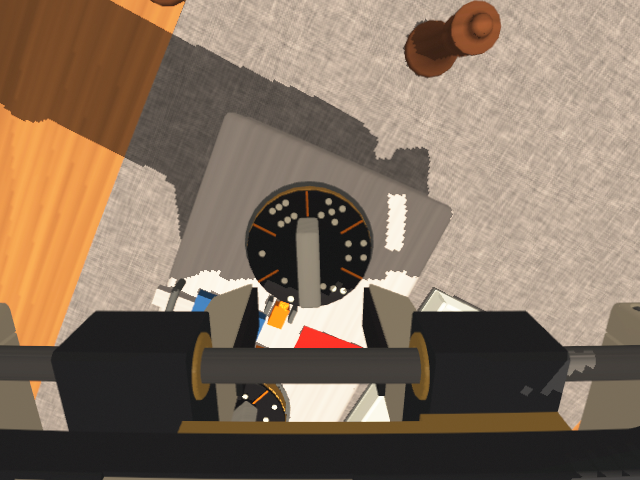

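The wrist view shows the bar at (309,262), aligned with the jaws and between them, and the left pawl at (280,315). I'll go down and grip.

```bash
python3 -m jog '[{"jaw":0.5,"y":0.0005,"z":0.03},{"jaw":0.5,"y":0.0005,"z":0.055},{"jaw":0.5,"y":0.0005,"z":0.0645},{"jaw":0.5,"y":0.0005,"z":0.0645},{"jaw":0.1,"y":0.0005,"z":0.0645},{"jaw":0.0,"y":0.0005,"z":0.0645},{"jaw":0.0,"y":0.0005,"z":0.0645},{"jaw":0.0,"y":0.0005,"z":0.0645},{"jaw":0.0,"y":0.0005,"z":0.0645},{"jaw":0.0,"y":0.0005,"z":0.0645}]'
python3 -c "
from h import *
st()"
```

```text
2.95 [0.5362 0.0769 0.1514] [1.7987e+02 2.0000e-02 1.1808e+02] F [0.5 0.2 0. ] T [-0.049  0.046 -0.039] w 0.0459 q [-29.  23.  20. 109. -10.  49.  25.]invalid input at $[0]: expected keys jaw, x, y, z, twist
```

```bash
python3 -m jog '[{"jaw":0.5,"x":0,"twist":0,"y":0.0005,"z":0.03},{"jaw":0.5,"x":0,"twist":0,"y":0.0005,"z":0.055},{"jaw":0.5,"x":0,"twist":0,"y":0.0005,"z":0.0645},{"jaw":0.5,"x":0,"twist":0,"y":0.0005,"z":0.0645},{"jaw":0.1,"x":0,"twist":0,"y":0.0005,"z":0.0645},{"jaw":0.0,"x":0,"twist":0,"y":0.0005,"z":0.0645},{"jaw":0.0,"x":0,"twist":0,"y":0.0005,"z":0.0645},{"jaw":0.0,"x":0,"twist":0,"y":0.0005,"z":0.0645},{"jaw":0.0,"x":0,"twist":0,"y":0.0005,"z":0.0645}]'
python3 -c "
from h import *
st()"
```

```text
t: 3.7
tcp_pos: [0.5364, 0.0765, 0.0863]
tool_rot: [179.9, 0.0, 118.0]
force: [-4.4, -2.2, 2.9]
grip_width: 0.017
3.7 [0.5364 0.0765 0.0863] [1.7993e+02 1.0000e-02 1.1802e+02] F [-4.4 -2.2  2.9] T [-0.757  1.269  0.079] w 0.017 q [-27.  28.  18. 112. -13.  41.  27.]
```

```bash
python3 -m jog '[{"jaw":0,"x":0,"y":0,"z":0,"twist":0},{"jaw":0,"x":0,"y":0,"z":0,"twist":0},{"jaw":0,"x":0,"y":0,"z":0,"twist":0}]'
python3 -c "
from h import *
st()"
```

```text
t: 3.95
tcp_pos: [0.5343, 0.0754, 0.0859]
tool_rot: [-179.8, -0.1, 118.0]
force: [-5.9, -2.6, 8.4]
grip_width: 0.0119
3.95 [0.5343 0.0754 0.0859] [-1.7983e+02 -5.0000e-02  1.1796e+02] F [-5.9 -2.6  8.4] T [-0.756  1.603 -0.087] w 0.0119 q [-27.  28.  19. 113. -13.  41.  27.]
```

```bash
python3 -m jog '[{"jaw":0,"x":0,"y":-0.001,"z":0,"twist":0},{"jaw":0,"x":0,"y":-0.001,"z":0,"twist":0.06},{"jaw":0,"x":0,"y":-0.001,"z":0,"twist":0.12},{"jaw":0,"x":0,"y":-0.001,"z":0,"twist":0.18},{"jaw":0,"x":0,"y":-0.001,"z":0,"twist":0.24},{"jaw":0,"x":0,"y":-0.001,"z":0,"twist":0.30},{"jaw":0,"x":0,"y":-0.001,"z":0,"twist":0.36},{"jaw":0,"x":0,"y":-0.001,"z":0,"twist":0.42},{"jaw":0,"x":0,"y":-0.001,"z":0,"twist":0.48},{"jaw":0,"x":0,"y":-0.001,"z":0,"twist":0.52},{"jaw":0,"x":0,"y":-0.001,"z":0,"twist":0.55},{"jaw":0,"x":0,"y":-0.001,"z":0,"twist":0.55}]'
python3 -c "
from h import *
st()"
```

```text
t: 4.95
tcp_pos: [0.5341, 0.0753, 0.0859]
tool_rot: [-179.9, 0.0, 86.4]
force: [-4.7, -2.3, 6.9]
grip_width: 0.0117
4.95 [0.5341 0.0753 0.0859] [-1.799e+02  2.000e-02  8.636e+01] F [-4.7 -2.3  6.9] T [-0.527  1.137 -0.063] w 0.0117 q [-34.  29.  27. 113. -20.  42.   2.]
```

```bash
cat > s.py <<'E'
from h import *
s=arm.get_state(); print("t",round(s["t"],2),"yaw",s["tool_rot"][2].round(2),"F",s["force"].round(1),"T",s["wrist_torque"].round(3),"w",round(s["grip_width"],4),"eff7",s["effort"].round(3)[[4,6]])
E
python3 -m jog '[{"jaw":0,"x":0,"y":0,"z":0,"twist":0.01},{"jaw":0,"x":0,"y":0,"z":0,"twist":0.02},{"jaw":0,"x":0,"y":0,"z":0,"twist":0.03},{"jaw":0,"x":0,"y":0,"z":0,"twist":0.04},{"jaw":0,"x":0,"y":0,"z":0,"twist":0.05},{"jaw":0,"x":0,"y":0,"z":0,"twist":0.06}]' >/dev/null; python3 s.py
```

```text
t 5.45 yaw 83.02 F [-4.3 -3.   6.3] T [-0.504  1.118  0.102] w 0.0117 eff7 [-0.685  0.09 ]
```

```bash
python3 -m jog '[{"jaw":0,"x":0,"y":0,"z":0,"twist":0.01},{"jaw":0,"x":0,"y":0,"z":0,"twist":0.02},{"jaw":0,"x":0,"y":0,"z":0,"twist":0.03},{"jaw":0,"x":0,"y":0,"z":0,"twist":0.04}]' >/dev/null; python3 s.py
```

```text
t 5.78 yaw 80.73 F [-5.6 -2.7  5.9] T [-0.5    1.118  0.136] w 0.0121 eff7 [-0.702  0.081]
```

```bash
python3 -m jog '[{"jaw":0,"x":0,"y":0,"z":0,"twist":0.01},{"jaw":0,"x":0,"y":0,"z":0,"twist":0.02},{"jaw":0,"x":0,"y":0,"z":0,"twist":0.03},{"jaw":0,"x":0,"y":0,"z":0,"twist":0.04}]' >/dev/null; python3 s.py
```

```text
t 6.12 yaw 78.43 F [-4.4 -2.2  5.8] T [-0.564  1.148  0.164] w 0.0114 eff7 [-0.72   0.075]
```

```bash
python3 -m jog '[{"jaw":0,"x":0,"y":0,"z":0,"twist":0.01},{"jaw":0,"x":0,"y":0,"z":0,"twist":0.02},{"jaw":0,"x":0,"y":0,"z":0,"twist":0.03}]' >/dev/null; python3 s.py
```

```text
t 6.37 yaw 76.72 F [-5.3 -1.9  7.2] T [-0.461  1.151  0.165] w 0.0121 eff7 [-0.735  0.068]
```

```bash
python3 - <<'E'
from h import *
p=arm.capture("wrist");save(p,"w2.png")
p=arm.capture("top");save(p,"t2.png")
E
```

```text
(no output)
```

View pics/w2.png

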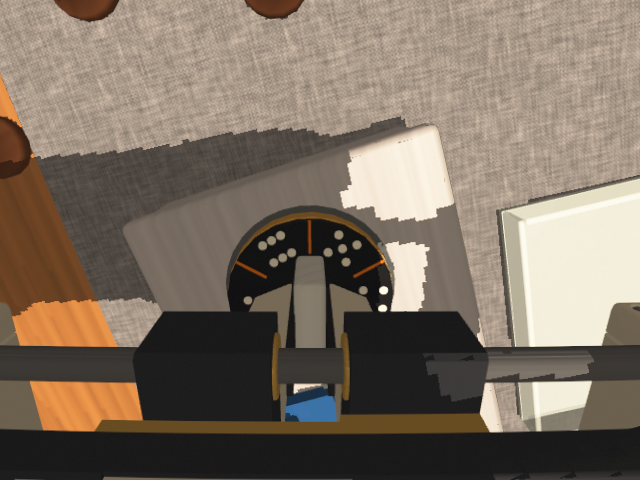

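The wrist view shows the bar at (311,290) held between the pads, and the disc turning with it. I'll carry on slowly.

```bash
python3 -m jog '[{"jaw":0,"x":0,"y":0,"z":0,"twist":0.01},{"jaw":0,"x":0,"y":0,"z":0,"twist":0.02},{"jaw":0,"x":0,"y":0,"z":0,"twist":0.03}]' >/dev/null; python3 s.py
```

```text
t 6.72 yaw 75.0 F [-4.1 -3.1  6.6] T [-0.513  1.17   0.082] w 0.0118 eff7 [-0.736  0.084]
```

```bash
python3 -m jog '[{"jaw":0,"x":0,"y":0,"z":0,"twist":0.01},{"jaw":0,"x":0,"y":0,"z":0,"twist":0.02},{"jaw":0,"x":0,"y":0,"z":0,"twist":0.03}]' >/dev/null; python3 s.py
```

```text
t 6.97 yaw 73.28 F [-4.4 -1.8  7.6] T [-0.523  1.193  0.122] w 0.0118 eff7 [-0.73   0.097]
```

```bash
python3 -m jog '[{"jaw":0,"x":0,"y":0,"z":0,"twist":0.01},{"jaw":0,"x":0,"y":0,"z":0,"twist":0.02},{"jaw":0,"x":0,"y":0,"z":0,"twist":0.03}]' >/dev/null; python3 s.py
```

```text
t 7.22 yaw 71.56 F [-4.5 -0.7  6.2] T [-0.495  1.182  0.13 ] w 0.0121 eff7 [-0.741  0.096]
```

```bash
python3 -m jog '[{"jaw":0,"x":0,"y":0,"z":0,"twist":0.01},{"jaw":0,"x":0,"y":0,"z":0,"twist":0.02},{"jaw":0,"x":0,"y":0,"z":0,"twist":0.03}]' >/dev/null; python3 s.py
```

```text
t 7.47 yaw 69.84 F [-4.7 -2.6  6.7] T [-0.5    1.187  0.101] w 0.0116 eff7 [-0.753  0.093]
```

```bash
python3 -m jog '[{"jaw":0,"x":0,"y":0,"z":0,"twist":0.01},{"jaw":0,"x":0,"y":0,"z":0,"twist":0.02},{"jaw":0,"x":0,"y":0,"z":0,"twist":0.03}]' >/dev/null; python3 s.py
```

```text
t 7.72 yaw 68.12 F [-5.8 -2.4  7.2] T [-0.465  1.203  0.099] w 0.0118 eff7 [-0.766  0.087]
```

```bash
python3 -m jog '[{"jaw":0,"x":0,"y":0,"z":0,"twist":0.01},{"jaw":0,"x":0,"y":0,"z":0,"twist":0.02},{"jaw":0,"x":0,"y":0,"z":0,"twist":0.03}]' >/dev/null; python3 s.py
```

```text
t 7.97 yaw 66.4 F [-4.8 -2.6  7.2] T [-0.537  1.207  0.11 ] w 0.0121 eff7 [-0.78   0.082]
```

```bash
python3 -m jog '[{"jaw":0,"x":0,"y":0,"z":0,"twist":0.01},{"jaw":0,"x":0,"y":0,"z":0,"twist":0.02},{"jaw":0,"x":0,"y":0,"z":0,"twist":0.03}]' >/dev/null; python3 s.py
```

```text
t 8.22 yaw 64.68 F [-4.2 -2.7  6.3] T [-0.501  1.196  0.165] w 0.0115 eff7 [-0.793  0.077]
```

```bash
python3 -m jog '[{"jaw":0,"x":0,"y":0,"z":0,"twist":0.01},{"jaw":0,"x":0,"y":0,"z":0,"twist":0.02}]' >/dev/null; python3 s.py
```

```text
t 8.38 yaw 63.54 F [-4.7 -3.2  7.2] T [-0.532  1.236  0.132] w 0.0118 eff7 [-0.802  0.073]
```

```bash
python3 -m jog '[{"jaw":0,"x":0,"y":0,"z":0,"twist":0.01},{"jaw":0,"x":0,"y":0,"z":0,"twist":0.02},{"jaw":0,"x":0,"y":0,"z":0,"twist":0.03}]' >/dev/null; python3 s.py
```

```text
t 8.63 yaw 61.82 F [-5.4 -2.3  7.4] T [-0.485  1.178  0.169] w 0.0118 eff7 [-0.815  0.069]
```

```bash
python3 -m jog '[{"jaw":0,"x":0,"y":0,"z":0,"twist":0.01},{"jaw":0,"x":0,"y":0,"z":0,"twist":0.02}]' >/dev/null; python3 s.py
```

```text
t 8.8 yaw 60.68 F [-4.8 -2.1  6.6] T [-0.567  1.247  0.052] w 0.012 eff7 [-0.808  0.085]
```

```bash
python3 -m jog '[{"jaw":0,"x":0,"y":0,"z":0,"twist":0.01},{"jaw":0,"x":0,"y":0,"z":0,"twist":0.02}]' >/dev/null; python3 s.py
```

```text
t 8.97 yaw 59.52 F [-4.2 -2.5  6.9] T [-0.522  1.229  0.085] w 0.0118 eff7 [-0.782  0.132]
```

```bash
python3 -m jog '[{"jaw":0,"x":0,"y":0,"z":0,"twist":0.01},{"jaw":0,"x":0,"y":0,"z":0,"twist":0.02}]' >/dev/null; python3 s.py
```

```text
t 9.13 yaw 58.37 F [-5.1 -2.2  7.9] T [-0.536  1.23   0.033] w 0.0119 eff7 [-0.755  0.17 ]
```

```bash
python3 -m jog '[{"jaw":0,"x":0,"y":0,"z":0,"twist":0.01},{"jaw":0,"x":0,"y":0,"z":0,"twist":0.02}]' >/dev/null; python3 s.py
```

```text
t 9.3 yaw 57.22 F [-5.5 -3.1  7.2] T [-0.537  1.243 -0.023] w 0.0119 eff7 [-0.733  0.203]
```

```bash
python3 -m jog '[{"jaw":0,"x":0,"y":0,"z":0,"twist":0.01},{"jaw":0,"x":0,"y":0,"z":0,"twist":0.02}]' >/dev/null; python3 s.py
```

```text
t 9.47 yaw 56.07 F [-4.9 -3.   7.7] T [-0.544  1.254 -0.176] w 0.0115 eff7 [-0.575  0.336]
```

```bash
python3 -m jog '[{"jaw":0,"x":0,"y":0,"z":0,"twist":0.005},{"jaw":0,"x":0,"y":0,"z":0,"twist":0.01}]' >/dev/null; python3 s.py
```

```text
t 9.63 yaw 55.51 F [-5.5 -1.4  6.5] T [-0.552  1.291 -0.053] w 0.0117 eff7 [-0.773  0.122]
```

```bash
python3 -m jog '[{"jaw":0,"x":0,"y":0,"z":0,"twist":0.005},{"jaw":0,"x":0,"y":0,"z":0,"twist":0.01}]' >/dev/null; python3 s.py
```

```text
t 9.8 yaw 54.95 F [-5.5 -2.9  7.5] T [-0.51   1.205  0.084] w 0.0121 eff7 [-0.809  0.053]
```

```bash
python3 -m jog '[{"jaw":0,"x":0,"y":0,"z":0,"twist":0.005},{"jaw":0,"x":0,"y":0,"z":0,"twist":0.01}]' >/dev/null; python3 s.py
```

```text
t 9.97 yaw 54.37 F [-6.  -3.2  7. ] T [-0.487  1.196 -0.022] w 0.0121 eff7 [-0.809  0.057]
```

```bash
python3 -m jog '[{"jaw":0,"x":0,"y":0,"z":0,"twist":0.005},{"jaw":0,"x":0,"y":0,"z":0,"twist":0.01}]' >/dev/null; python3 s.py
```

```text
t 10.13 yaw 53.8 F [-4.9 -2.4  6.5] T [-0.48   1.243  0.026] w 0.0119 eff7 [-0.812  0.057]
```

```bash
python3 - <<'E'
from h import *
p=arm.capture("top");save(p,"t3.png")
a=p["color"][200:310,260:420,::-1]
q=arm.capture("scene");b=q["color"][190:290,250:420,::-1]
cv2.imwrite("pics/t3z.png",np.vstack([cv2.resize(a,(480,330),interpolation=2),cv2.resize(b,(480,282),interpolation=2)])[:600])
E
```

```text
(no output)
```

View pics/t3z.png

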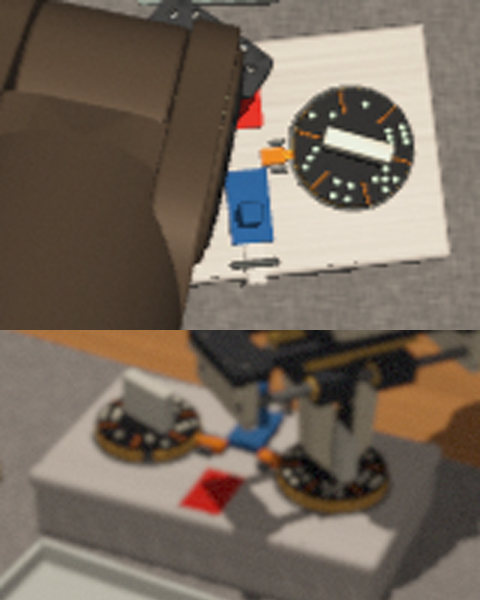

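```bash
cat > o.py <<'E'
from h import *
import sys
q=arm.capture("scene")
def org(im):
    hsv=cv2.cvtColor(im,cv2.COLOR_BGR2HSV); m=cv2.inRange(hsv,(7,180,130),(16,255,255))
    m[:,:310]=0;m[:215]=0;m[260:]=0;m[:,365:]=0
    k,l,s,c=cv2.connectedComponentsWithStats(m); return [(s[i].tolist(),c[i].round(1).tolist()) for i in range(1,k) if s[i,4]>5]
a=cv2.imread("pics/scene0.png");b=q["color"][:,:,::-1].copy()
print(org(a));print(org(b))
c=np.vstack([cv2.resize(x[205:260,290:390],(800,440//2*1),interpolation=2) if 0 else cv2.resize(x[210:256,295:385],None,fx=6,fy=6,interpolation=2) for x in(a,b)])
cv2.imwrite("pics/"+sys.argv[1],c)
# expected nose pixel: tin y=32 and 37, z~.062
C=np.array([.5417,.0067]);y=np.array([-np.sin(.0856),np.cos(.0856)])
for d in (32,42,37,-32,-37): print(d,pix(q,[[*(C+y*d/1000),.0655]]).round(1))
E
python3 o.py o3.png
```

```text
[([319, 227, 11, 5, 29], [323.9, 229.2]), ([340, 232, 9, 5, 28], [343.6, 234.2])]
[([319, 227, 11, 6, 33], [323.8, 229.3]), ([342, 233, 6, 4, 15], [344.2, 234.3])]
32 [[349.2 234.7]]
42 [[353.9 235.9]]
37 [[351.6 235.3]]
-32 [[319.3 227.1]]
-37 [[317.  226.6]]
```

View pics/o3.png

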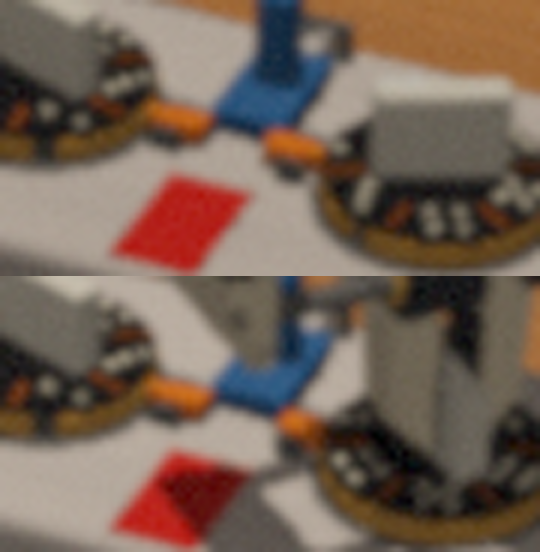

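The scene camera shows the left pawl's tail shifted about 2 px (5 mm) into the dial. The tug also came and went in the torque, so the left pawl has dropped in. Now I'll let go and move to the right dial.

```bash
python3 -m jog '[{"jaw":0.5,"x":0,"y":0,"z":0,"twist":0},{"jaw":0.5,"x":0,"y":0,"z":0,"twist":0},{"jaw":0.5,"x":0,"y":0,"z":0,"twist":0},{"jaw":0.5,"x":0,"y":0,"z":0,"twist":0},{"jaw":0.5,"x":0,"y":0,"z":-0.03,"twist":0},{"jaw":0.5,"x":0,"y":0,"z":-0.065,"twist":0},{"jaw":0.5,"x":0,"y":0,"z":-0.065,"twist":0}]'
python3 - <<'E'
from h import *
delta([.547,-.063,.15],73.4)
E
python3 o.py o4.png
```

```text
t: 10.87
tcp_pos: [0.5382, 0.0756, 0.1555]
tool_rot: [179.7, -0.3, 53.8]
force: [1.1, 0.8, -0.0]
grip_width: 0.0453
delta [-0.1067  0.0889  0.0054] twist -0.342 t 10.8667 [0.5382 0.0756 0.1555] [179.73  -0.31  53.79]
[([319, 227, 11, 5, 29], [323.9, 229.2]), ([340, 232, 9, 5, 28], [343.6, 234.2])]
[([319, 227, 11, 6, 31], [323.8, 229.3]), ([342, 233, 6, 3, 16], [344.2, 234.1])]
32 [[349.2 234.7]]
42 [[353.9 235.9]]
37 [[351.6 235.3]]
-32 [[319.3 227.1]]
-37 [[317.  226.6]]
```

View pics/o4.png

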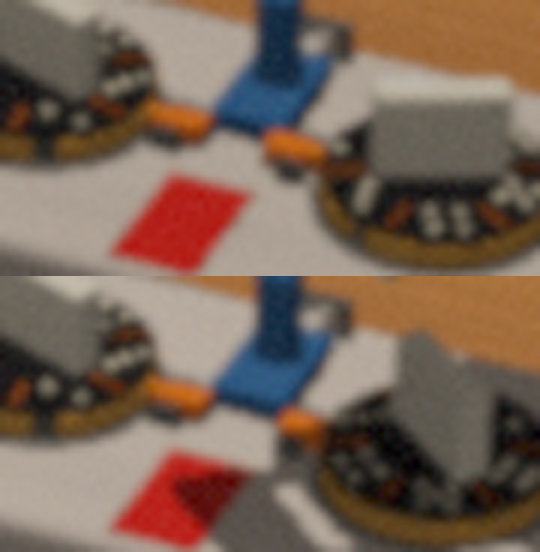

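The left pawl stays in after release, with its tail at (342,234). Moving over the right dial.

```bash
python3 -m jog '[{"jaw":0.5,"x":-0.04,"y":0.033,"z":0,"twist":-0.1},{"jaw":0.5,"x":-0.08,"y":0.066,"z":0,"twist":-0.2},{"jaw":0.5,"x":-0.1067,"y":0.0889,"z":0,"twist":-0.3},{"jaw":0.5,"x":-0.1067,"y":0.0889,"z":0,"twist":-0.342},{"jaw":0.5,"x":-0.1067,"y":0.0889,"z":0,"twist":-0.342},{"jaw":0.5,"x":-0.1067,"y":0.0889,"z":0,"twist":-0.342}]'
python3 - <<'E'
from h import *
st();delta([.547,-.063,.085],73.4)
p=arm.capture("wrist");save(p,"w5.png");print(pix(p,[[.5474,-.0629,.1]]))
delta([.547,-.063,.085],73.4)
E
```

```text
t: 11.42
tcp_pos: [0.5435, -0.0635, 0.15]
tool_rot: [-180.0, -0.0, 73.2]
force: [-0.9, 0.2, -0.9]
grip_width: 0.0461
11.42 [ 0.5435 -0.0635  0.15  ] [-1.7995e+02 -1.0000e-02  7.3250e+01] F [-0.9  0.2 -0.9] T [-0.034  0.154 -0.017] w 0.0461 q [-25.  26.  35. 109. -19.  51.   3.]
delta [0.0014 0.0032 0.065 ] twist -0.003 t 11.4167 [ 0.5435 -0.0635  0.15  ] [-1.7995e+02 -1.0000e-02  7.3250e+01]
[[317.89964773 269.64985457]]
delta [-0.0001  0.0036  0.0649] twist -0.001 t 11.4667 [ 0.5436 -0.0619  0.1499] [-1.7993e+02 -3.0000e-02  7.3370e+01]
```

View pics/w5.png

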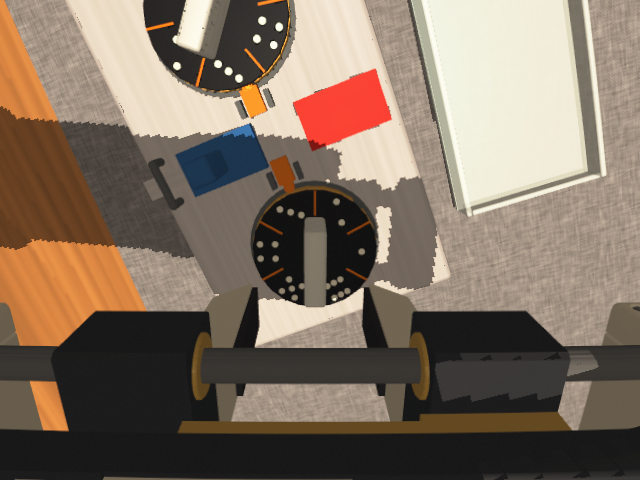

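The wrist view shows the left pawl at (254,100) pressed into its disc and the right pawl at (283,172) still out. The bar at (315,260) is aligned. Descending.

```bash
python3 -m jog '[{"jaw":0.5,"x":0,"twist":0,"y":0.0034,"z":0.03},{"jaw":0.5,"x":0,"twist":0,"y":0.0034,"z":0.055},{"jaw":0.5,"x":0,"twist":0,"y":0.0034,"z":0.065},{"jaw":0.5,"x":0,"twist":0,"y":0.0034,"z":0.065},{"jaw":0.1,"x":0,"twist":0,"y":0.0034,"z":0.065},{"jaw":0,"x":0,"twist":0,"y":0.0034,"z":0.065},{"jaw":0,"x":0,"twist":0,"y":0.0034,"z":0.065},{"jaw":0,"x":0,"twist":0,"y":0.0034,"z":0.065},{"jaw":0,"x":0,"twist":0,"y":0.0034,"z":0.065},{"jaw":0,"x":0,"twist":0,"y":0.0034,"z":0.065},{"jaw":0,"x":0,"twist":0,"y":0.0034,"z":0.065},{"jaw":0,"x":0,"twist":0,"y":0.0034,"z":0.065}]'
python3 s.py
```

```text
t: 12.47
tcp_pos: [0.5463, -0.0633, 0.086]
tool_rot: [-179.9, -0.0, 73.4]
force: [-5.4, 1.7, 8.1]
grip_width: 0.0118
t 12.47 yaw 73.43 F [-5.4  1.7  8.1] T [ 0.298  1.118 -0.058] w 0.0118 eff7 [-0.141 -0.006]
```

```bash
python3 -m jog '[{"jaw":0,"x":0,"y":0,"z":0,"twist":-0.06},{"jaw":0,"x":0,"y":0,"z":0,"twist":-0.12},{"jaw":0,"x":0,"y":0,"z":0,"twist":-0.18},{"jaw":0,"x":0,"y":0,"z":0,"twist":-0.24},{"jaw":0,"x":0,"y":0,"z":0,"twist":-0.30},{"jaw":0,"x":0,"y":0,"z":0,"twist":-0.36},{"jaw":0,"x":0,"y":0,"z":0,"twist":-0.42},{"jaw":0,"x":0,"y":0,"z":0,"twist":-0.48},{"jaw":0,"x":0,"y":0,"z":0,"twist":-0.52},{"jaw":0,"x":0,"y":0,"z":0,"twist":-0.54},{"jaw":0,"x":0,"y":0,"z":0,"twist":-0.55}]' >/dev/null;python3 s.py
```

```text
t 13.38 yaw 105.0 F [-5.7  1.1  8.1] T [ 0.312  1.386 -0.135] w 0.0119 eff7 [0.084 0.163]
```

```bash
python3 -m jog '[{"jaw":0,"x":0,"y":0,"z":0,"twist":-0.01},{"jaw":0,"x":0,"y":0,"z":0,"twist":-0.02},{"jaw":0,"x":0,"y":0,"z":0,"twist":-0.03}]' >/dev/null; python3 s.py
```

```text
t 13.63 yaw 106.68 F [-6.5  2.2  9.8] T [ 0.356  1.395 -0.111] w 0.0117 eff7 [ 0.024 -0.093]
```

```bash
python3 -m jog '[{"jaw":0,"x":0,"y":0,"z":0,"twist":-0.01},{"jaw":0,"x":0,"y":0,"z":0,"twist":-0.02}]' >/dev/null; python3 s.py
```

```text
t 13.8 yaw 107.82 F [-6.2  2.4  9.2] T [ 0.364  1.422 -0.122] w 0.0117 eff7 [ 0.027 -0.09 ]
```

```bash
python3 -m jog '[{"jaw":0,"x":0,"y":0,"z":0,"twist":-0.01},{"jaw":0,"x":0,"y":0,"z":0,"twist":-0.02}]' >/dev/null; python3 s.py
```

```text
t 13.97 yaw 108.97 F [-6.7  1.8  8.9] T [ 0.382  1.396 -0.124] w 0.0118 eff7 [ 0.033 -0.086]
```

```bash
python3 -m jog '[{"jaw":0,"x":0,"y":0,"z":0,"twist":-0.01},{"jaw":0,"x":0,"y":0,"z":0,"twist":-0.02}]' >/dev/null; python3 s.py
```

```text
t 14.13 yaw 110.11 F [-5.6  2.   8.9] T [ 0.369  1.405 -0.131] w 0.0118 eff7 [ 0.036 -0.085]
```

```bash
python3 -m jog '[{"jaw":0,"x":0,"y":0,"z":0,"twist":-0.01},{"jaw":0,"x":0,"y":0,"z":0,"twist":-0.02}]' >/dev/null; python3 s.py
```

```text
t 14.3 yaw 111.26 F [-6.5  2.6  9.4] T [ 0.312  1.442 -0.132] w 0.012 eff7 [ 0.039 -0.083]
```

```bash
python3 -m jog '[{"jaw":0,"x":0,"y":0,"z":0,"twist":-0.01},{"jaw":0,"x":0,"y":0,"z":0,"twist":-0.02},{"jaw":0,"x":0,"y":0,"z":0,"twist":-0.03}]' >/dev/null; python3 s.py
```

```text
t 14.55 yaw 112.98 F [-5.8  2.4  9.2] T [ 0.31   1.392 -0.141] w 0.0118 eff7 [ 0.051 -0.075]
```

```bash
python3 -m jog '[{"jaw":0,"x":0,"y":0,"z":0,"twist":-0.01},{"jaw":0,"x":0,"y":0,"z":0,"twist":-0.02}]' >/dev/null; python3 s.py
```

```text
t 14.72 yaw 114.12 F [-7.3  1.5  9. ] T [ 0.362  1.445 -0.098] w 0.012 eff7 [ 0.052 -0.074]
```

```bash
python3 -m jog '[{"jaw":0,"x":0,"y":0,"z":0,"twist":-0.01},{"jaw":0,"x":0,"y":0,"z":0,"twist":-0.02}]' >/dev/null; python3 s.py
```

```text
t 14.88 yaw 115.26 F [-7.4  2.5  9.5] T [ 0.353  1.441 -0.085] w 0.012 eff7 [ 0.057 -0.071]
```

```bash
python3 -m jog '[{"jaw":0,"x":0,"y":0,"z":0,"twist":-0.01},{"jaw":0,"x":0,"y":0,"z":0,"twist":-0.02},{"jaw":0,"x":0,"y":0,"z":0,"twist":-0.03}]' >/dev/null; python3 s.py
```

```text
t 15.13 yaw 116.99 F [-7.   2.6  8.4] T [ 0.386  1.466 -0.077] w 0.0115 eff7 [ 0.054 -0.075]
```

```bash
python3 -m jog '[{"jaw":0,"x":0,"y":0,"z":0,"twist":-0.01},{"jaw":0,"x":0,"y":0,"z":0,"twist":-0.02}]' >/dev/null; python3 s.py
```

```text
t 15.3 yaw 118.13 F [-6.9  2.4  9.9] T [ 0.362  1.479 -0.068] w 0.0117 eff7 [ 0.037 -0.098]
```

```bash
python3 -m jog '[{"jaw":0,"x":0,"y":0,"z":0,"twist":-0.01},{"jaw":0,"x":0,"y":0,"z":0,"twist":-0.02}]' >/dev/null; python3 s.py
```

```text
t 15.47 yaw 119.28 F [-6.1  1.4  9.7] T [ 0.35   1.484 -0.163] w 0.0119 eff7 [ 0.037 -0.099]
```

```bash
python3 -m jog '[{"jaw":0,"x":0,"y":0,"z":0,"twist":-0.01},{"jaw":0,"x":0,"y":0,"z":0,"twist":-0.02}]' >/dev/null; python3 s.py
```

```text
t 15.63 yaw 120.42 F [-6.4  2.4  8.8] T [ 0.309  1.438 -0.086] w 0.0118 eff7 [ 0.042 -0.096]
```

```bash
python3 -m jog '[{"jaw":0,"x":0,"y":0,"z":0,"twist":-0.01},{"jaw":0,"x":0,"y":0,"z":0,"twist":-0.02}]' >/dev/null; python3 s.py
```

```text
t 15.8 yaw 121.57 F [-7.2  1.7  9.9] T [ 0.307  1.517 -0.104] w 0.0119 eff7 [ 0.045 -0.094]
```

```bash
python3 -m jog '[{"jaw":0,"x":0,"y":0,"z":0,"twist":-0.01},{"jaw":0,"x":0,"y":0,"z":0,"twist":-0.02}]' >/dev/null; python3 s.py
```

```text
t 15.97 yaw 122.72 F [-6.6  1.4  9.4] T [ 0.338  1.56  -0.085] w 0.0119 eff7 [ 0.049 -0.09 ]
```

```bash
python3 -m jog '[{"jaw":0,"x":0,"y":0,"z":0,"twist":-0.01},{"jaw":0,"x":0,"y":0,"z":0,"twist":-0.02}]' >/dev/null; python3 s.py
```

```text
t 16.13 yaw 123.86 F [-7.3  1.6 10.2] T [ 0.291  1.513 -0.09 ] w 0.0119 eff7 [ 0.054 -0.087]
```

```bash
python3 -m jog '[{"jaw":0,"x":0,"y":0,"z":0,"twist":-0.01},{"jaw":0,"x":0,"y":0,"z":0,"twist":-0.02}]' >/dev/null; python3 s.py
```

```text
t 16.3 yaw 125.01 F [-6.   2.   8.7] T [ 0.327  1.49  -0.066] w 0.0115 eff7 [ 0.054 -0.087]
```

```bash
python3 -m jog '[{"jaw":0,"x":0,"y":0,"z":0,"twist":-0.01},{"jaw":0,"x":0,"y":0,"z":0,"twist":-0.02}]' >/dev/null; python3 s.py
```

```text
t 16.47 yaw 126.15 F [-6.6  1.7  9.9] T [ 0.344  1.57  -0.132] w 0.0117 eff7 [ 0.06  -0.082]
```

```bash
python3 -m jog '[{"jaw":0,"x":0,"y":0,"z":0,"twist":-0.01},{"jaw":0,"x":0,"y":0,"z":0,"twist":-0.02}]' >/dev/null; python3 s.py
```

```text
t 16.63 yaw 127.3 F [-6.6  2.5  9.5] T [ 0.27   1.582 -0.144] w 0.012 eff7 [ 0.063 -0.081]
```

```bash
python3 -m jog '[{"jaw":0,"x":0,"y":0,"z":0,"twist":-0.01},{"jaw":0,"x":0,"y":0,"z":0,"twist":-0.02}]' >/dev/null; python3 s.py
```

```text
t 16.8 yaw 128.44 F [-7.  2. 10.] T [ 0.322  1.527 -0.086] w 0.0119 eff7 [ 0.071 -0.075]
```

```bash
python3 -m jog '[{"jaw":0,"x":0,"y":0,"z":0,"twist":-0.01},{"jaw":0,"x":0,"y":0,"z":0,"twist":-0.02}]' >/dev/null; python3 s.py
```

```text
t 16.97 yaw 129.59 F [-6.8  1.3  9. ] T [ 0.283  1.582 -0.115] w 0.0118 eff7 [ 0.077 -0.07 ]
```

```bash
python3 -m jog '[{"jaw":0,"x":0,"y":0,"z":0,"twist":-0.01},{"jaw":0,"x":0,"y":0,"z":0,"twist":-0.02}]' >/dev/null; python3 s.py; python3 o.py o6.png
```

```text
t 17.13 yaw 130.74 F [-7.3  2.6 10.1] T [ 0.32   1.568 -0.091] w 0.0119 eff7 [ 0.073 -0.075]
[([319, 227, 11, 5, 29], [323.9, 229.2]), ([340, 232, 9, 5, 28], [343.6, 234.2])]
[([342, 233, 8, 4, 22], [345.3, 234.5])]
32 [[349.2 234.7]]
42 [[353.9 235.9]]
37 [[351.6 235.3]]
-32 [[319.3 227.1]]
-37 [[317.  226.6]]
```

View pics/o6.png

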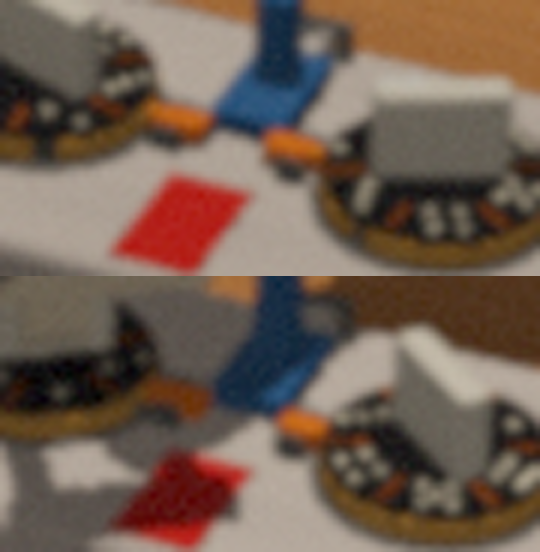

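The right pawl is still out, with its tail at the same place as before. The left is still in. I'll continue turning.

```bash
python3 -m jog '[{"jaw":0,"x":0,"y":0,"z":0,"twist":-0.01},{"jaw":0,"x":0,"y":0,"z":0,"twist":-0.02}]' >/dev/null; python3 s.py
```

```text
t 17.35 yaw 131.87 F [-7.6  2.4  9. ] T [ 0.279  1.549 -0.04 ] w 0.0117 eff7 [ 0.033 -0.137]
```

```bash
python3 -m jog '[{"jaw":0,"x":0,"y":0,"z":0,"twist":-0.01},{"jaw":0,"x":0,"y":0,"z":0,"twist":-0.02}]' >/dev/null; python3 s.py
```

```text
t 17.52 yaw 133.03 F [-7.1  0.8 10.5] T [ 0.269  1.569 -0.081] w 0.012 eff7 [ 0.006 -0.144]
```

```bash
python3 -m jog '[{"jaw":0,"x":0,"y":0,"z":0,"twist":-0.01},{"jaw":0,"x":0,"y":0,"z":0,"twist":-0.02}]' >/dev/null; python3 s.py
```

```text
t 17.68 yaw 134.18 F [-7.5  1.7 10.5] T [0.307 1.574 0.002] w 0.0115 eff7 [-0.019 -0.173]
```

The tug is starting, as it did on the left dial.

```bash
python3 -m jog '[{"jaw":0,"x":0,"y":0,"z":0,"twist":-0.01},{"jaw":0,"x":0,"y":0,"z":0,"twist":-0.02}]' >/dev/null; python3 s.py
```

```text
t 17.85 yaw 135.33 F [-7.6  1.6 11. ] T [0.302 1.589 0.047] w 0.012 eff7 [-0.065 -0.223]
```

```bash
python3 -m jog '[{"jaw":0,"x":0,"y":0,"z":0,"twist":-0.005},{"jaw":0,"x":0,"y":0,"z":0,"twist":-0.01}]' >/dev/null; python3 s.py
```

```text
t 18.02 yaw 135.89 F [-8.1  1.8  9.8] T [0.252 1.688 0.123] w 0.0115 eff7 [-0.066 -0.115]
```

```bash
python3 -m jog '[{"jaw":0,"x":0,"y":0,"z":0,"twist":-0.005},{"jaw":0,"x":0,"y":0,"z":0,"twist":-0.01}]' >/dev/null; python3 s.py
```

```text
t 18.18 yaw 136.47 F [-7.8  1.2 10.1] T [0.253 1.615 0.085] w 0.0119 eff7 [-0.075 -0.159]
```

```bash
python3 -m jog '[{"jaw":0,"x":0,"y":0,"z":0,"twist":-0.005},{"jaw":0,"x":0,"y":0,"z":0,"twist":-0.01}]' >/dev/null; python3 s.py
```

```text
t 18.35 yaw 137.04 F [-7.6  1.8  8.8] T [ 0.277  1.621 -0.007] w 0.0117 eff7 [ 0.015 -0.073]
```

```bash
python3 -m jog '[{"jaw":0,"x":0,"y":0,"z":0,"twist":-0.005},{"jaw":0,"x":0,"y":0,"z":0,"twist":-0.01}]' >/dev/null; python3 s.py;  python3 o.py o7.png
```

```text
t 18.52 yaw 137.6 F [-7.8  2.5 10. ] T [ 0.325  1.645 -0.047] w 0.0119 eff7 [ 0.033 -0.055]
[([319, 227, 11, 5, 29], [323.9, 229.2]), ([340, 232, 9, 5, 28], [343.6, 234.2])]
[([342, 233, 8, 4, 21], [345.2, 234.5])]
32 [[349.2 234.7]]
42 [[353.9 235.9]]
37 [[351.6 235.3]]
-32 [[319.3 227.1]]
-37 [[317.  226.6]]
```

View pics/o7.png

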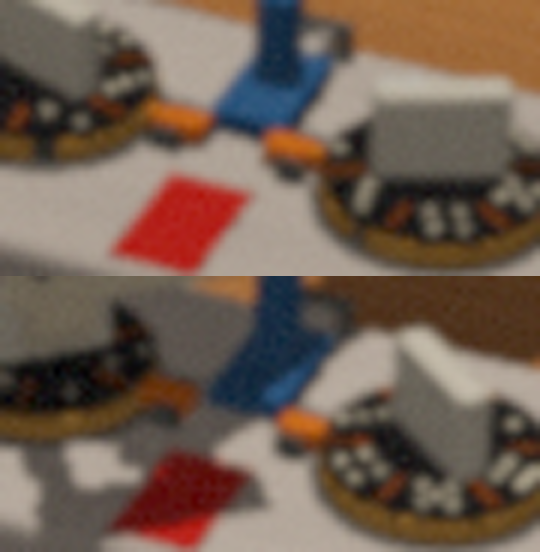

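The right pawl's tail has moved from x=210 to 197 in the zoom, so it has sprung in. Letting go and rising, then checking.

```bash
python3 -m jog '[{"jaw":0.4,"x":0,"y":0,"z":0,"twist":0},{"jaw":0.4,"x":0,"y":0,"z":0,"twist":0},{"jaw":0.4,"x":0,"y":0,"z":0,"twist":0},{"jaw":0.4,"x":0,"y":0,"z":0,"twist":0},{"jaw":0.4,"x":0,"y":0,"z":-0.03,"twist":0},{"jaw":0.4,"x":0,"y":0,"z":-0.065,"twist":0},{"jaw":0.4,"x":0,"y":0,"z":-0.065,"twist":0},{"jaw":0.4,"x":0,"y":0,"z":-0.065,"twist":0}]'
python3 - <<'E'
from h import *
delta([.5067,.0036,.15],94.9)
p=arm.capture("wrist");save(p,"w7.png")
E
python3 o.py o8.png
```

```text
t: 19.23
tcp_pos: [0.5487, -0.0638, 0.1524]
tool_rot: [179.8, 0.2, 137.6]
force: [-0.4, 0.3, -0.4]
grip_width: 0.0366
delta [0.0765 0.0214 0.0022] twist 0.745 t 19.2333 [ 0.5487 -0.0638  0.1524] [179.83   0.18 137.6 ]
[([319, 227, 11, 5, 29], [323.9, 229.2]), ([340, 232, 9, 5, 28], [343.6, 234.2])]
[([342, 233, 8, 4, 22], [345.3, 234.5])]
32 [[349.2 234.7]]
42 [[353.9 235.9]]
37 [[351.6 235.3]]
-32 [[319.3 227.1]]
-37 [[317.  226.6]]
```

View pics/o8.png

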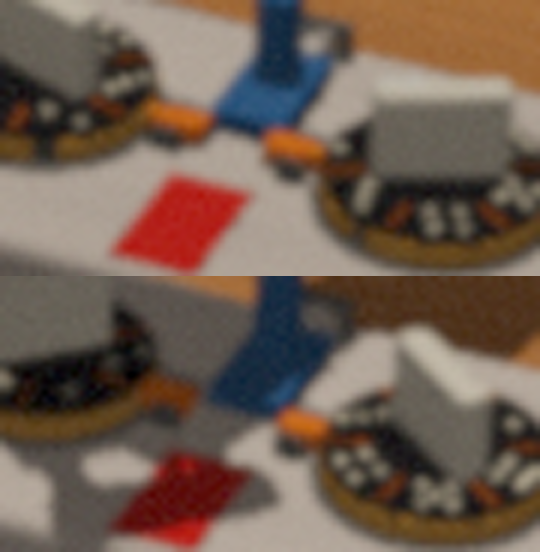

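View pics/w7.png

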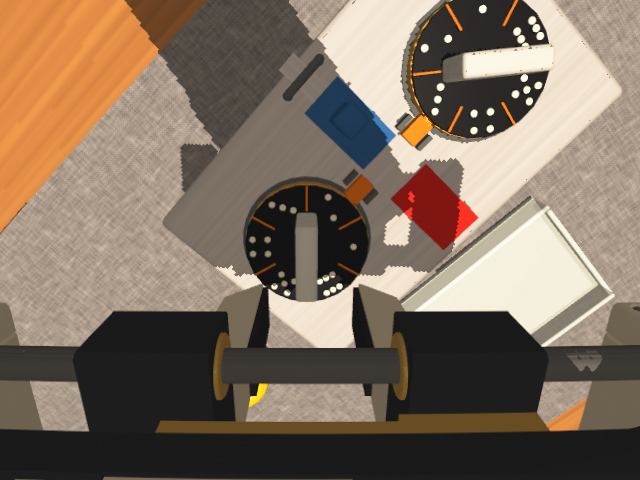

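The wrist view shows both pawls, at (416,128) and (359,188), sprung into their discs. Three pips are next to the left pawl and two next to the right. Now the bolt.

```bash
python3 -m jog '[{"jaw":0.4,"x":0.035,"y":0.01,"z":0.002,"twist":0.12},{"jaw":0.4,"x":0.07,"y":0.02,"z":0.002,"twist":0.24},{"jaw":0.4,"x":0.0765,"y":0.0214,"z":0.002,"twist":0.36},{"jaw":0.4,"x":0.0765,"y":0.0214,"z":0.002,"twist":0.48},{"jaw":0.4,"x":0.0765,"y":0.0214,"z":0.002,"twist":0.6},{"jaw":0.4,"x":0.0765,"y":0.0214,"z":0.002,"twist":0.7},{"jaw":0.4,"x":0.0765,"y":0.0214,"z":0.002,"twist":0.745},{"jaw":0.4,"x":0.0765,"y":0.0214,"z":0.002,"twist":0.745},{"jaw":0.4,"x":0.0765,"y":0.0214,"z":0.002,"twist":0.745}]'
python3 - <<'E'
from h import *
delta([.5067,.0036,.085],94.9)
p=arm.capture("wrist");save(p,"w8.png");print(pix(p,[[.5067,.0036,.099]]))
delta([.5067,.0036,.085],94.9)
E
```

```text
t: 20.08
tcp_pos: [0.5044, 0.0037, 0.1476]
tool_rot: [-179.9, 0.0, 95.0]
force: [-0.9, 0.5, 0.3]
grip_width: 0.0365
delta [-0.0003  0.0024  0.0625] twist 0.002 t 20.0833 [0.5044 0.0037 0.1476] [-1.7989e+02  3.0000e-02  9.5040e+01]
[[315.07463966 274.23502896]]
delta [-0.0003  0.0022  0.0628] twist 0.002 t 20.1333 [0.5046 0.0037 0.1478] [-1.7992e+02  2.0000e-02  9.5040e+01]
```

View pics/w8.png

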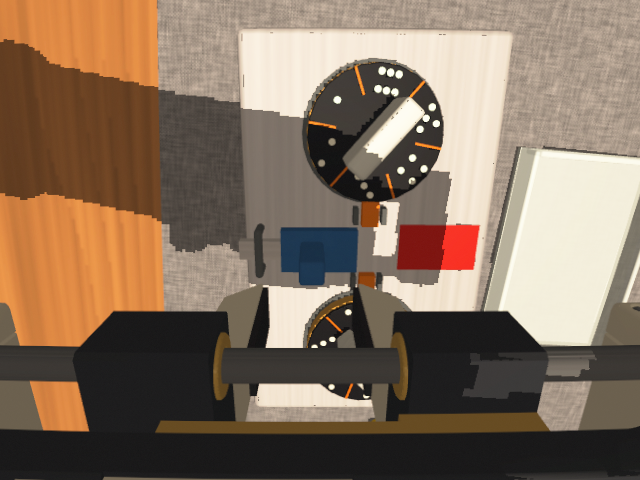

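The grip at (312,265) lies between the jaws. The way down clears the dials.

```bash
python3 -m jog '[{"jaw":0.4,"x":0,"twist":0,"y":0.002,"z":0.03},{"jaw":0.4,"x":0,"twist":0,"y":0.002,"z":0.055},{"jaw":0.4,"x":0,"twist":0,"y":0.002,"z":0.0625},{"jaw":0.4,"x":0,"twist":0,"y":0.002,"z":0.0625},{"jaw":0.05,"x":0,"twist":0,"y":0.002,"z":0.0625},{"jaw":0.05,"x":0,"twist":0,"y":0.002,"z":0.0625},{"jaw":0.05,"x":0,"twist":0,"y":0.002,"z":0.0625},{"jaw":0.05,"x":0,"twist":0,"y":0.002,"z":0.0625},{"jaw":0.05,"x":0,"twist":0,"y":0.002,"z":0.0625},{"jaw":0.05,"x":0,"twist":0,"y":0.002,"z":0.0625}]'
python3 s.py
```

```text
t: 20.97
tcp_pos: [0.5075, 0.0039, 0.0869]
tool_rot: [179.9, -0.0, 94.9]
force: [-1.9, -0.5, 8.1]
grip_width: 0.0136
t 20.97 yaw 94.93 F [-1.9 -0.5  8.1] T [-0.174  0.558 -0.037] w 0.0136 eff7 [-0.17   0.007]
```

```bash
python3 -m jog '[{"jaw":0.05,"x":0,"twist":0,"y":0.0005,"z":0},{"jaw":0.05,"x":0,"twist":0,"y":0.001,"z":0},{"jaw":0.05,"x":0,"twist":0,"y":0.0015,"z":0},{"jaw":0.05,"x":0,"twist":0,"y":0.002,"z":0}]'
python3 s.py
```

```text
t: 21.3
tcp_pos: [0.5095, 0.0041, 0.0869]
tool_rot: [179.9, -0.0, 94.9]
force: [-1.5, 0.5, 6.9]
grip_width: 0.014
t 21.3 yaw 94.92 F [-1.5  0.5  6.9] T [-0.116  0.561  0.008] w 0.014 eff7 [-0.173  0.007]
```

```bash
python3 -m jog '[{"jaw":0.05,"x":0,"twist":0,"y":0.0005,"z":0},{"jaw":0.05,"x":0,"twist":0,"y":0.001,"z":0},{"jaw":0.05,"x":0,"twist":0,"y":0.0015,"z":0},{"jaw":0.05,"x":0,"twist":0,"y":0.002,"z":0}]'
python3 s.py
```

```text
t: 21.63
tcp_pos: [0.5115, 0.0042, 0.0869]
tool_rot: [179.9, -0.0, 94.9]
force: [-1.9, -0.2, 7.3]
grip_width: 0.0137
t 21.63 yaw 94.92 F [-1.9 -0.2  7.3] T [-0.15   0.568 -0.024] w 0.0137 eff7 [-0.174  0.007]
```

The bolt has moved 4 mm with only 2 N of friction, so it is past where the pawls would block it.

```bash
python3 -m jog '[{"jaw":0.05,"x":0,"twist":0,"y":0.002,"z":0},{"jaw":0.05,"x":0,"twist":0,"y":0.004,"z":0},{"jaw":0.05,"x":0,"twist":0,"y":0.006,"z":0},{"jaw":0.05,"x":0,"twist":0,"y":0.008,"z":0}]'
```

```text
t: 21.97
tcp_pos: [0.5195, 0.0049, 0.0869]
tool_rot: [179.9, -0.0, 94.9]
force: [-1.9, -0.7, 6.9]
grip_width: 0.0137
```

```bash
python3 -m jog '[{"jaw":0.05,"x":0,"twist":0,"y":0.002,"z":0},{"jaw":0.05,"x":0,"twist":0,"y":0.004,"z":0},{"jaw":0.05,"x":0,"twist":0,"y":0.006,"z":0},{"jaw":0.05,"x":0,"twist":0,"y":0.008,"z":0},{"jaw":0.05,"x":0,"twist":0,"y":0.010,"z":0},{"jaw":0.05,"x":0,"twist":0,"y":0.012,"z":0},{"jaw":0.05,"x":0,"twist":0,"y":0.014,"z":0}]'
```

```text
t: 22.55
tcp_pos: [0.5335, 0.0061, 0.0869]
tool_rot: [179.9, -0.0, 94.9]
force: [-1.8, -0.5, 7.1]
grip_width: 0.0136
```

```bash
python3 -m jog '[{"jaw":0.05,"x":0,"twist":0,"y":0.001,"z":0},{"jaw":0.05,"x":0,"twist":0,"y":0.002,"z":0},{"jaw":0.05,"x":0,"twist":0,"y":0.003,"z":0},{"jaw":0.05,"x":0,"twist":0,"y":0.004,"z":0}]'
```

```text
t: 22.88
tcp_pos: [0.537, 0.0064, 0.0869]
tool_rot: [180.0, -0.0, 94.9]
force: [-6.3, -0.7, 13.3]
grip_width: 0.0137
```

```bash
python3 -m jog '[{"jaw":0.05,"x":0,"twist":0,"y":0.0005,"z":0},{"jaw":0.05,"x":0,"twist":0,"y":0.001,"z":0},{"jaw":0.05,"x":0,"twist":0,"y":0.001,"z":0}]'
```

```text
t: 23.13
tcp_pos: [0.5371, 0.0064, 0.0869]
tool_rot: [-179.9, -0.0, 94.9]
force: [-6.6, -0.1, 12.6]
grip_width: 0.0137
```

```bash
python3 -m jog '[{"jaw":0.05,"x":0,"twist":0,"y":0.0005,"z":0},{"jaw":0.05,"x":0,"twist":0,"y":0.0005,"z":0}]'; python3 - <<'E'
from h import *
p=arm.capture("scene");save(p,"s9.png")
cv2.imwrite("pics/s9z.png",cv2.resize(p["color"][200:280,270:400,::-1],None,fx=6,fy=6,interpolation=2))
E
```

```text
t: 23.3
tcp_pos: [0.5371, 0.0064, 0.0869]
tool_rot: [-179.9, -0.0, 94.9]
force: [-8.0, -0.9, 14.6]
grip_width: 0.0137
```

View pics/s9z.png

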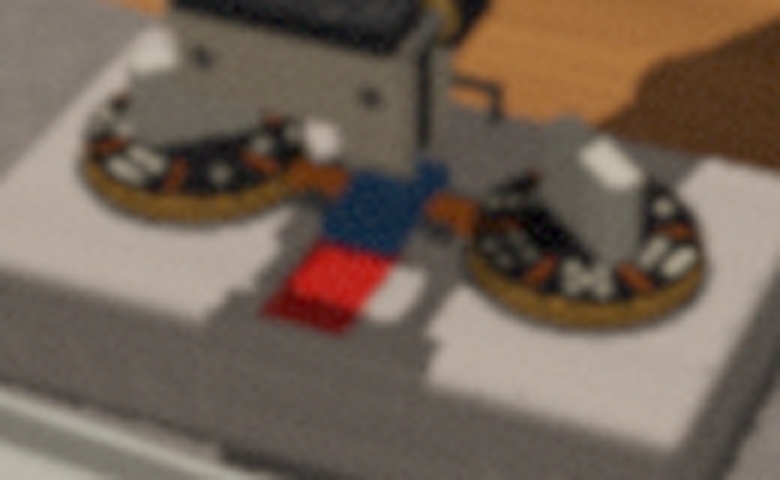

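```bash
python3 -m jog '[{"jaw":0.05,"x":0,"twist":0,"y":0.0005,"z":0},{"jaw":0.05,"x":0,"twist":0,"y":0.001,"z":0},{"jaw":0.05,"x":0,"twist":0,"y":0.001,"z":0},{"jaw":0.05,"x":0,"twist":0,"y":0.001,"z":0}]'
```

```text
t: 23.68
tcp_pos: [0.5372, 0.0064, 0.0868]
tool_rot: [-179.8, -0.1, 94.9]
force: [-11.9, -1.4, 18.0]
grip_width: 0.0135
```

It's a hard stop: the bolt doesn't move with 12 N on it. I'll ease off to zero force, let go, retreat and check.

```bash
python3 -m jog '[{"jaw":0.05,"x":0,"twist":0,"y":-0.001,"z":0},{"jaw":0.05,"x":0,"twist":0,"y":-0.002,"z":0},{"jaw":0.4,"x":0,"twist":0,"y":-0.002,"z":0},{"jaw":0.4,"x":0,"twist":0,"y":-0.002,"z":0},{"jaw":0.4,"x":0,"twist":0,"y":-0.002,"z":0},{"jaw":0.4,"x":0,"twist":0,"y":-0.002,"z":0},{"jaw":0.4,"x":0,"twist":0,"y":-0.002,"z":-0.03},{"jaw":0.4,"x":0,"twist":0,"y":-0.002,"z":-0.07},{"jaw":0.4,"x":0,"twist":0,"y":-0.002,"z":-0.1},{"jaw":0.4,"x":0,"twist":0,"y":-0.03,"z":-0.12},{"jaw":0.4,"x":0,"twist":0,"y":-0.07,"z":-0.14},{"jaw":0.4,"x":0,"twist":0,"y":-0.11,"z":-0.15},{"jaw":0.4,"x":0,"twist":0,"y":-0.14,"z":-0.15},{"jaw":0.4,"x":0,"twist":0,"y":-0.14,"z":-0.15},{"jaw":0.4,"x":0,"twist":0,"y":-0.14,"z":-0.15}]'
python3 - <<'E'
from h import *
st()
p=arm.capture("top");save(p,"t10.png")
cv2.imwrite("pics/t10z.png",cv2.resize(p["color"][200:310,260:420,::-1],None,fx=5,fy=5,interpolation=2))
q=arm.capture("scene");save(q,"s10.png")
v,u=np.mgrid[200:310,260:420]
rz=p["range_z"][200:310,260:420]
n=cv2.undistortPoints(np.stack([u,v],-1).reshape(-1,1,2).astype(float),K(p),np.array(p["dist_coeffs"],float))[:,0]
W=((np.c_[n,np.ones(len(n))]*rz.reshape(-1,1))-np.array(p["t"]))@np.array(p["R"])
m=((W[:,2]>.093)&(W[:,2]<.108)).reshape(110,160).astype(np.uint8)
k,l,s,c=cv2.connectedComponentsWithStats(m)
for i in range(1,k):
    if s[i,4]<8: continue
    w=W[(l==i).ravel()]; r=cv2.minAreaRect((w[:,:2]*1000).astype(np.float32)); print(s[i,4],w.mean(0).round(4),r)
a=cv2.imread("pics/top0.png").astype(int);b=p["color"][:,:,::-1].astype(int)
for n in ("queen_mid","timer_mid","tray_mid"): print(n,[np.round(d["position"]).tolist() for d in arm.search_frame(p,n)][:3])
E
```

```text
t: 24.93
tcp_pos: [0.3988, -0.0053, 0.2365]
tool_rot: [179.9, -0.1, 94.9]
force: [0.4, 0.2, 0.4]
grip_width: 0.0367
24.93 [ 0.3988 -0.0053  0.2365] [ 1.7993e+02 -1.0000e-01  9.4950e+01] F [0.4 0.2 0.4] T [-0.046 -0.034  0.042] w 0.0367 q [-33.   2.  28. 121.  -1.  57.   0.]
155 [ 0.5473 -0.0626  0.1003] ((547.5088500976562, -62.78666687011719), (11.956576347351074, 43.24042892456055), 47.53349685668945)
154 [0.5355 0.0763 0.1003] ((535.5601196289062, 76.41554260253906), (43.66815185546875, 11.956729888916016), 54.07714080810547)
59 [0.5383 0.0068 0.0992] ((538.106689453125, 6.512553691864014), (13.050047874450684, 13.052127838134766), 89.09759521484375)
queen_mid [[234.0, 249.0], [225.0, 300.0], [255.0, 340.0]]
timer_mid [[442.0, 224.0]]
tray_mid [[344.0, 175.0]]
```

View pics/t10z.png

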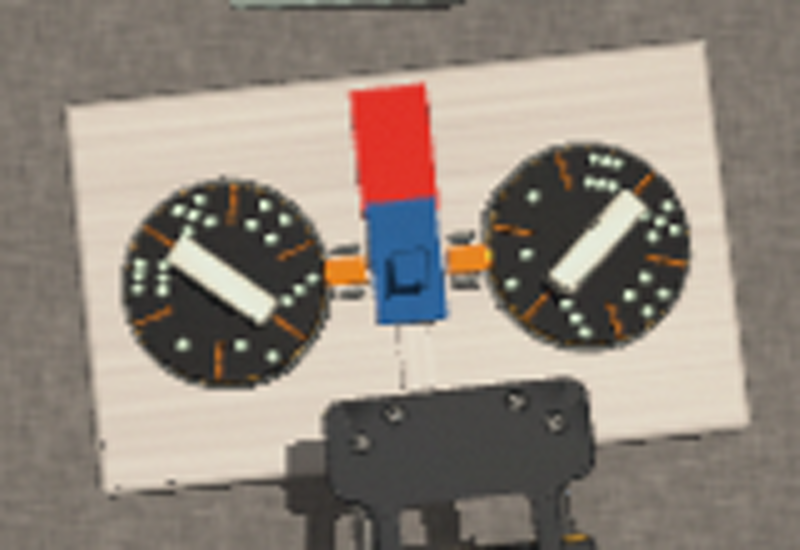

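View pics/s10.png

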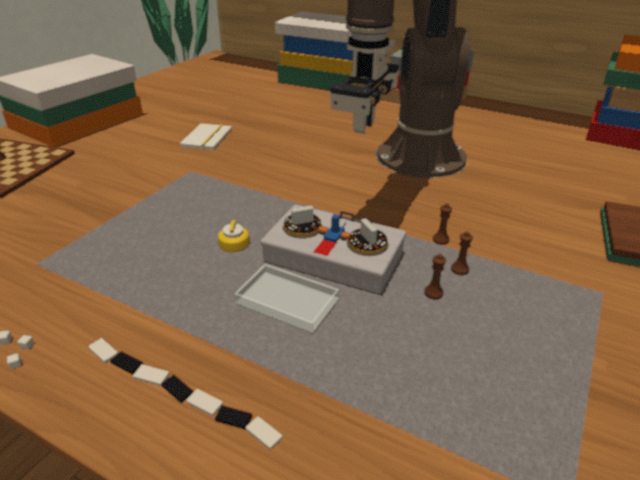

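The bolt grip has travelled 31.8 mm by depth measurement. Both pawls are in, the code sectors are at the noses, and the queen, timer and tray are where they were. Handing in.

```bash
python3 -c "
from workcell import arm
print(arm.finish_job())"
```

```text
the job is handed in; nothing more can be done
None
```

The tin is unlocked and the job is handed in, at about 25 s of the 72 s allowed. The hand-in gives no verdict.

- **Left dial:** I turned it clockwise and felt the pawl tug it in about 0.15 rad past the three-pip mark. The scene camera showed the pawl shifted about 5 mm inward, and it stayed there after I let go.
- **Right dial:** I turned it counter-clockwise and its pawl dropped in about 0.2 rad past the two-pip mark. The camera showed the same inward shift.
- **Bolt:** It slid with about 2 N of resistance to a hard stop, which I pressed with about 12 N to confirm. I then eased off and let go. The top camera's depth measured about 31.8 mm of travel against the nominal 32 mm. The tool itself moved only about 29.7 mm while gripping; I think closing the jaws had already pushed the bolt about 2 mm.
- **Last pictures:** Both pawls are in, three pips are by the left nose and two by the right. The queen, timer and tray detections are within 3 pixels of where they started, and the robot is clear of everything.

I did not turn either dial back against its pawl to test the hold. The evidence is the tug, the pawl's shift, and the bolt sliding freely past where the pawls would have blocked it. One jog call was refused for missing keys; it moved nothing, and I sent it again in full.

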